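# Make up the blood-grouping caddy

### The job

Make up the bench caddy for a blood-grouping test: stand the brown dropper bottle with the blue cap in the well with the blue ring and the brown one with the green cap in the well with the green ring, put the purple-capped sample tube all the way down in the tube sleeve, and lay the timer, face up, square and flat between the four corner lugs of its seat. Keep bottles and tube upright and set everything down gently rather than dropping it; the white dropper bottle with the red cap and the yellow-capped tube do not belong to the test, so leave them where they are.

Things in the scene. Friction and masses are not known exactly. Their poses are not given: they have to be found in the camera images.
- bottle_blue_mid (a point): Brown dropper bottle with a BLUE nozzle cap, standing on the bench. 25 mm in diameter, 73 mm tall with nozzle cap; only the straight body, 0 to 46 mm above its base, can be gripped. Point: on its axis at mid-height, 36.5 mm above its base; z up along the bottle.
- bottle_green_mid (a point): Brown dropper bottle with a GREEN nozzle cap, standing on the bench. 25 mm in diameter, 73 mm tall with nozzle cap; only the straight body, 0 to 46 mm above its base, can be gripped. Point: on its axis at mid-height, 36.5 mm above its base; z up along the bottle.
- timer_mid (a point): White bench timer lying face up on the bench, 64 x 64 mm (x and y along its sides) and 17 mm thick (19 mm over its buttons). The point is at its centre, 9.5 mm above its underside; z up out of its face.
- tube_purple_mid (a point): Sample tube with a PURPLE cap, 12.8 mm thick to grip (cap looks 17 mm), 96 mm long. Stands in a hole (17 mm square, 30 mm deep, floor 4 mm above the bench) of the fixed black tube rack, 34 mm high, leaning up to 8 degrees. Grip it near the cap, 30 to 40 mm above this point. Point: on the axis at mid-length, 48 mm above the round end; z up along the tube.
- bottle_white_mid (a point): White dropper bottle with a RED nozzle cap, standing on the bench: a look-alike, stays where it is. 25 mm in diameter, 73 mm tall with nozzle cap; only the straight body, 0 to 46 mm above its base, can be gripped. Point: on its axis at mid-height, 36.5 mm above its base; z up along the bottle.
- tube_yellow_mid (a point): Sample tube with a YELLOW cap: a look-alike that stays where it is. 12.8 mm thick to grip (cap looks 17 mm), 96 mm long. Stands in a hole (17 mm square, 30 mm deep, floor 4 mm above the bench) of the fixed black tube rack, 34 mm high, leaning up to 8 degrees. Grip it near the cap, 30 to 40 mm above this point. Point: on the axis at mid-length, 48 mm above the round end; z up along the tube.
- well_blue: Round well with a BLUE ring and blue bottom, for the blue-capped bottle. One of four 84 mm square off-white inserts, two by two at 88 mm, in the fixed grey-blue caddy (188 mm square, rim 18 mm high); their order varies. Origin: centre of its underside, 6 mm above the bench; x, y along its sides, z up. Well 34 mm wide, mouth chamfered to 44 mm; its floor 8 mm, the insert's top 20 mm above the origin.
- well_green: Round well with a GREEN ring and green bottom, for the green-capped bottle. One of four 84 mm square off-white inserts, two by two at 88 mm, in the fixed grey-blue caddy (188 mm square, rim 18 mm high); their order varies. Origin: centre of its underside, 6 mm above the bench; x, y along its sides, z up. Well 34 mm wide, mouth chamfered to 44 mm; its floor 8 mm, the insert's top 20 mm above the origin.
- tube_sleeve: Upright purple sleeve with a PURPLE rim, for the purple-capped tube. One of four 84 mm square off-white inserts, two by two at 88 mm, in the fixed grey-blue caddy (188 mm square, rim 18 mm high); their order varies. Origin: centre of its underside, 6 mm above the bench; x, y along its sides, z up. Sleeve 20 mm wide inside, flared to 31 mm at the mouth; its floor 12 mm, its mouth 52 mm above the origin.
- timer_seat: Dark 58 mm square pad between four corner lugs, for the timer. One of four 84 mm square off-white inserts, two by two at 88 mm, in the fixed grey-blue caddy (188 mm square, rim 18 mm high); their order varies. Origin: centre of its underside, 6 mm above the bench; x, y along its sides, z up. Pad top 20 mm, lug tops 26 mm above the origin; lugs 76 mm apart inside, mid 50 mm of each side open for fingers.
Mind the look-alikes: they are no part of the job. Leave any orange look-alike of the part that bears bottle_blue_mid alone. What is shaped like the part that bears bottle_green_mid but orange is not meant.

How it is judged:
By the outcome, as a careful person would: the job done as asked, in the order asked, and still so for the second after the job is handed in, with the robot touching nothing.
It also fails if it takes over 93 s, if anything falls off the work surface, if the arm or the gripper's body presses on something with over 40 N, if the wrist force passes 120 N, or if a joint passes its speed limit or range.

### The arm

A 6-joint arm with a two-finger parallel gripper is mounted at the origin on a cart in front of the work surface, level with it; the furniture and walls round the work are solid. World frame = base frame: x ahead of the robot, y to its left, z up, the work surface at z = 0. Lengths are in mm, angles in rad, forces in N, time in s.
With the tool pointing down it reaches from about 350 to 975 mm from the base axis. Payload 7.1 kg.
Tool frame: the origin (TCP) lies midway between the tips of the shut fingers; the grasp point (between the pads) lies 19 mm behind it (grip_depth is the distance from the TCP to the grasp point, in mm); z points along the fingers, y is the direction in which the jaws open and shut (so a half turn about z gives the same grasp; the last joint's range is limited). The gripper opens to 88 mm and grips with 3 to 60 N. Pads are 20 mm wide; open, the fingers measure 115 mm over their backs; the gripper's body (75 mm by 178 mm) begins 61 mm behind the grasp point.
Start: joints at [-1.334, 0.423, 1.63, -0, 1.089, -0.019], TCP at [158.156, -604.641, 201.875] pointing down, gripper open.
Joint ranges: [-3, 3], [-0.9, 2.11], [0.09, 2.58], [-1.31, 4.45], [0.11, 2.69], [-2.54, 2.54]. Speed limits (rad/s): [2.39, 2.39, 3.01, 3.14, 3.14, 3.14].

### API

Orientations are given as a unit quaternion [x, y, z, w].
In Python, from station import * gives the robot as it stands.
- The arm moves only by the tool apply_moves, never from a script. Its argument "commands" is one flat list of numbers, 7 for each row, row after row: the shift along the tool's x, y, z each as a share of 0.04 m, from -1 to 1, then the turn, a rotation vector about the tool's x, y, z each as a share of 4 degrees, from -1 to 1, then the finger opening in mm, from 0 to 87.8. A call has 1 to 12 rows; each row shifts and turns the commanded pose from where the row before left it, along the tool's axes as they then stand; what a row does not reach is not made up. A row lasts 1/8 s, in which the tool goes at most 62.5 mm and 10.7 degrees, less where a joint would pass 70% of its speed; a pose out of reach is approached as far as the arm can. A call with a number of a shift or a turn outside -1 to 1 is refused whole. A call with a gripper value outside its range is refused whole. The fingers move at their own pace and stop on an object; "force" is the grip in N (left out, the last holds). Time passes only in rows, so rows that do not move let the fingers close. It gives the time, the measured TCP pose, the force and the opening at its end, in the units of the state.
- get_obs(): the state, without advancing time (a new reading comes with each control period).
- capture(name): name is "scene" or "top" or "wrist"; returns the picture (420x560x3 uint8, red, green, blue); there is no depth.
- calibration(name): a dict with "intrinsics" (3x3 intrinsics, pixels), "R" (3x3) and "t" (3): a world point X has camera coordinates R X + t; the wrist camera has in their place "tool_from_camera" (4x4, takes a point from camera to tool coordinates, whose origin is the TCP and whose axes are the flange's). Camera axes: x right, y down, z forward; pixel columns grow to the right and rows downward; lengths in mm; the calibration is good to about 2 mm. A picture is of the moment at which its call begins: read the wrist's pose just before it. calibration takes no time and is no camera call.
- finish_job(): hands the job in, once; it reports no verdict.
The state is a dict: "time": time; "q": joint angles; "dq": joint speeds; "tau": joint torques, N m; "eef_pos": TCP position; "orientation": TCP orientation; "ft_force": force on the tool from outside, world axes, zero at the start; "ft_torque": the same for the moment, N m; "finger_gap": opening from 0.0 (shut) to 1.0 (fully open).
Only numpy, scipy, OpenCV 4.12 (cv2) and the standard library are available. Lean on these libraries where they do the work, as an engineer would, in place of code of your own. Each camera call takes 0.05 s, during which the arm holds its last target. There are 200 camera calls.

## Working session

There is one attempt and no reset: what is moved stays moved. The work goes in short steps, Python scripts to look and compute and a tool call to move; the robot and the scene stay as the last step left them, time stands still between calls to the robot, and variables do not carry over. Pictures are saved under pics/ and viewed, about 12 in all and at most 16, crops included, and the job is handed in when it is done.

Besides the shell and the picture viewer there is one more tool, called after "Emit:" by a JSON object that holds its "api" and its "payload". apply_moves: Moves the arm, as the interface text tells. Its arguments: {"type":"object","properties":{"commands":{"type":"array","items":{"type":"number"}},"force":{"type":"number"}},"required":["commands"]}

```bash
mkdir -p pics; ls; python3 - <<'E'
from station import *
import cv2,numpy as np
o=get_obs();print(o)
for n in("scene","top","wrist"):
    im=capture(n);cv2.imwrite(f"pics/{n}0.png",im[:,:,::-1])
    c=calibration(n);print(n,{k:np.round(v,4).tolist() for k,v in c.items()})
E
```

```text
pics
{'time': 0.0, 'q': array([-1.33400057e+00,  4.23865312e-01,  1.63065730e+00,  3.85270409e-05,
        1.08859736e+00, -1.89915354e-02]), 'dq': array([-0.00256568, -0.00171575, -0.00170823,  0.00269057,  0.00180033,
        0.00145129]), 'tau': array([ 1.07590087e-03, -5.44625866e+01, -2.73662120e+01,  6.44524419e-02,
        2.28602701e-02, -1.43509806e-04]), 'eef_pos': array([ 158.03599068, -604.09762507,  201.09928689]), 'orientation': array([ 9.91833601e-01,  1.27536364e-01, -6.60409952e-05, -7.60992587e-04]), 'ft_force': array([-1.83955151e-01,  5.08859665e-04, -8.13948921e-01]), 'ft_torque': array([ 0.00161648, -0.01590383, -0.03182714]), 'finger_gap': 0.9941632502782609}
scene {'intrinsics': [[452.5827, 0.0, 286.4093], [0.0, 452.5827, 206.0011], [0.0, 0.0, 1.0]], 'R': [[-0.8141, -0.5807, 0.0106], [-0.3295, 0.4468, -0.8317], [0.4782, -0.6806, -0.5551]], 't': [273.7859, 319.8913, 611.5731]}
top {'intrinsics': [[383.3185, 0.0, 272.4651], [0.0, 383.3185, 210.2334], [0.0, 0.0, 1.0]], 'R': [[-0.0592, -0.9982, -0.0033], [-0.9743, 0.0585, -0.2175], [0.2173, -0.0097, -0.9761]], 't': [-230.3161, 532.5115, 811.6631]}
wrist {'intrinsics': [[294.6828, 0.0, 284.2496], [0.0, 294.6828, 213.7921], [0.0, 0.0, 1.0]], 'tool_from_camera': [[0.0003, -0.9553, -0.2956, 82.3049], [1.0, 0.0007, -0.0014, -0.9549], [0.0015, -0.2956, 0.9553, -181.8729], [0.0, 0.0, 0.0, 1.0]]}
```

View pics/top0.png

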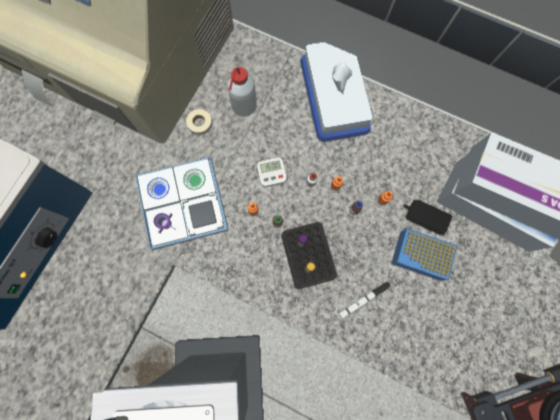

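View pics/scene0.png

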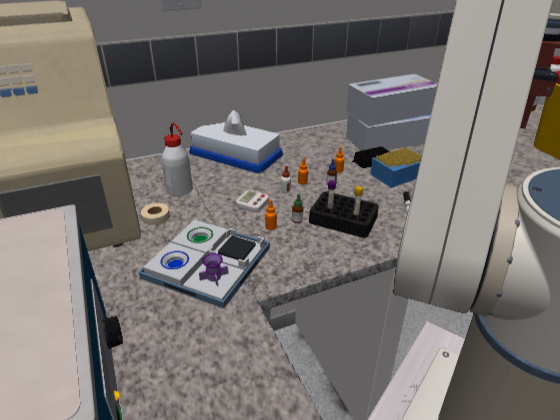

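The top view shows the caddy at (182,202), with blue well (158,188), green well (195,180), sleeve (164,222) and timer pad (203,215). The blue bottle is at (357,207), green at (278,220), timer at (271,172) and purple tube at (303,239). There are three orange decoys plus the white bottle.

```bash
cat > h.py <<'E'
from station import *
import cv2,numpy as np
from scipy.spatial.transform import Rotation as Ro
def snap(n,f=None):
    o=get_obs();im=capture(n)
    if f: cv2.imwrite(f"pics/{f}.png",im[:,:,::-1])
    return o,im
def cam(n,o=None):
    c=calibration(n);K=np.array(c["intrinsics"])
    if n!="wrist":
        R=np.array(c["R"]);return K,R.T,-R.T@np.array(c["t"])
    T=np.array(c["tool_from_camera"]);W=Ro.from_quat(o["orientation"]).as_matrix()
    return K,W@T[:3,:3],W@T[:3,3]+o["eef_pos"]
def plane(n,uv,z,o=None):
    K,R,C=cam(n,o);uv=np.atleast_2d(np.array(uv,float))
    d=(R@np.linalg.inv(K)@np.c_[uv,np.ones(len(uv))].T).T
    return C+d*((z-C[2])/d[:,2])[:,None]
def tri(obs):
    A=np.zeros((3,3));b=np.zeros(3)
    for n,uv,o in obs:
        K,R,C=cam(n,o);d=R@np.linalg.inv(K)@np.array([*uv,1.]);d/=np.linalg.norm(d)
        P=np.eye(3)-np.outer(d,d);A+=P;b+=P@C
    return np.linalg.solve(A,b)
H={"blue":(105,130,110,40),"green":(40,90,70,25),"purple":(132,160,80,40),"yellow":(20,32,140,120),"orange":(5,14,200,150),"red":(172,180,130,70)}
def blobs(im,c,amin=8):
    h=cv2.cvtColor(im,cv2.COLOR_RGB2HSV);a=H[c]
    m=cv2.inRange(h,(a[0],a[2],a[3]),(a[1],255,255))
    n,l,s,ce=cv2.connectedComponentsWithStats(m)
    return [(np.round(ce[i],1).tolist(),int(s[i,4]),s[i,:4].tolist()) for i in range(1,n) if s[i,4]>=amin]
def go(p,yaw=None):
    """print the shift in tool units (40mm) and turn (4deg) to reach p / yaw(deg), turn about tool z"""
    o=get_obs();R=Ro.from_quat(o["orientation"]).as_matrix()
    y=np.degrees(np.arctan2(R[1,0],R[0,0]))
    d=R.T@(np.array(p,float)-o["eef_pos"])
    print("t%.2f"%o["time"],"eef",o["eef_pos"].round(1),"yaw %.1f"%y,"tilt",R[:2,2].round(4),"gap %.3f"%o["finger_gap"])
    print(" shift units",(d/40).round(2),"" if yaw is None else "turnz units %.2f"%(-(yaw-y)/4))
    if yaw is not None:
        R2=Ro.from_euler("z",yaw,degrees=True).as_matrix()@np.diag([1,-1,-1.])
        print(" after turn shift",(R2.T@(np.array(p)-o["eef_pos"])/40).round(2))
E
python3 - <<'E'
from h import *
t=cv2.imread("pics/top0.png")[:,:,::-1].copy();s=cv2.imread("pics/scene0.png")[:,:,::-1].copy()
for c in H:
    print(c);
    for n,im,x0,x1,y0,y1 in(("top",t,130,420,140,300),("scene",s,130,400,140,300)):
        print(" ",n,[b for b in blobs(im,c) if x0<b[0][0]<x1 and y0<b[0][1]<y1])
for n,uv,z in(("bl",(357,205),65),("gr",(278,219),65),("tim",(271,172),17),("purp",(303,239),95),("yel",(311,267),95),("wh",(312,178),65),("wb",(158,188),26),("wg",(195,180),26),("sl",(164,222),40),("seat",(203,215),26)):
    print(n,plane("top",uv,z).round(0))
cv2.imwrite("pics/a.png",cv2.resize(t[140:300,130:410],None,fx=2.85,fy=2.85,interpolation=cv2.INTER_CUBIC)[:,:,::-1])
E
```

```text
blue
  top [([158.8, 188.8], 103, [153, 184, 12, 11]), ([357.3, 205.5], 12, [356, 203, 5, 5]), ([410.3, 257.6], 474, [394, 229, 55, 50])]
  scene [([237.4, 159.2], 815, [189, 146, 94, 27]), ([393.5, 172.7], 817, [371, 157, 49, 30]), ([332.0, 165.6], 42, [329, 160, 7, 10]), ([174.6, 262.0], 185, [161, 251, 28, 18])]
green
  top [([194.6, 180.0], 105, [189, 175, 12, 11]), ([277.5, 219.5], 24, [275, 217, 6, 6])]
  scene [([297.9, 201.4], 52, [295, 194, 7, 13]), ([199.4, 237.2], 140, [187, 228, 26, 15])]
purple
  top [([165.8, 223.1], 39, [159, 215, 11, 14]), ([302.5, 238.4], 51, [299, 235, 8, 8])]
  scene [([331.6, 184.2], 64, [328, 180, 8, 10]), ([212.5, 267.0], 510, [199, 253, 29, 31])]
yellow
  top [([310.4, 266.3], 53, [307, 263, 8, 8])]
  scene [([399.3, 156.1], 251, [379, 148, 42, 16]), ([358.6, 188.4], 34, [355, 186, 8, 6])]
orange
  top []
  scene [([339.5, 153.7], 14, [337, 153, 6, 3]), ([336.5, 158.5], 8, [336, 157, 2, 4]), ([341.2, 159.0], 11, [339, 157, 5, 5]), ([302.7, 170.5], 23, [299, 169, 9, 4]), ([270.2, 207.6], 22, [267, 204, 8, 7]), ([270.2, 214.2], 31, [266, 212, 10, 6])]
red
  top []
  scene []
bl [[ 517. -453.   65.]]
gr [[ 496. -273.   65.]]
tim [[ 622. -264.   17.]]
purp [[ 443. -323.   95.]]
yel [[ 383. -335.   95.]]
wh [[ 587. -357.   65.]]
wb [[596.   8.  26.]]
wg [[610. -81.  26.]]
sl [[509. -11.  40.]]
seat [[523. -98.  26.]]
```

View pics/a.png

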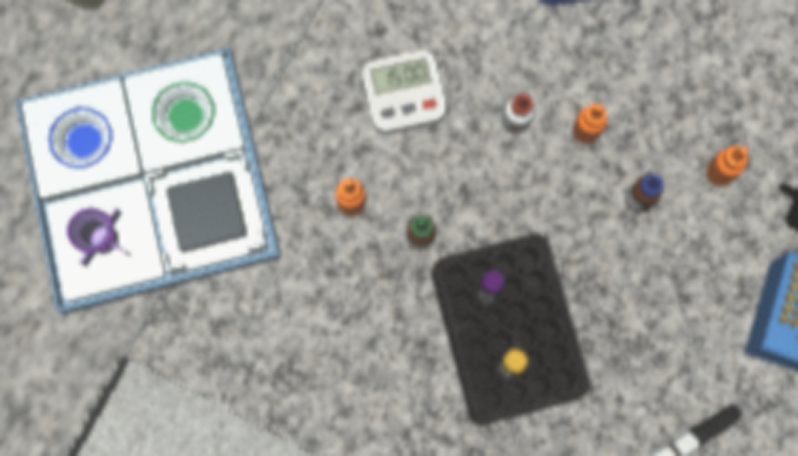

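Crop is as expected: the nearest decoy to the blue bottle is about 85 mm away. The caddy is yawed about 9°. Now hover over the blue bottle.

```bash
python3 -c "
from h import *
go([517,-453,150],9)"
```

```text
t0.15 eef [ 158.1 -604.2  201.3] yaw 14.7 tilt [-0.0003  0.0011] gap 0.998
 shift units [ 9.64 -1.39  1.28] turnz units 1.41
 after turn shift [ 9.45 -2.33  1.28]
```

Emit:
{"api": "apply_moves", "payload": {"commands": [0,0,0,0,0,1,87,0.5,-0.1,0,0,0,0.41,87,0.9,-0.23,0,0,0,0,87,1,-0.25,0.1,0,0,0,87,1,-0.25,0.15,0,0,0,87,1,-0.25,0.15,0,0,0,87,1,-0.25,0.15,0,0,0,87,1,-0.25,0.15,0,0,0,87,1,-0.25,0.15,0,0,0,87,1,-0.25,0.15,0,0,0,87,1,-0.25,0.18,0,0,0,87,0.05,0,0.25,0,0,0,87], "force": 15}}

```text
time: 1.65
eef_pos: [519.0, -451.5, 144.2]
orientation: [0.997, 0.08, 0.0, 0.0]
ft_force: [-1.0, 0.6, 0.4]
finger_gap: 0.991
```

```bash
python3 - <<'E'
from h import *
o,im=snap("wrist","w1")
go([517,-453,150],9)
for c in("blue","green","orange"):
    for b in blobs(im,c,40): print(c,b,plane("wrist",b[0],65,o).round(1))
E
```

```text
t1.70 eef [ 517.  -451.4  142.4] yaw 9.1 tilt [-0.0018  0.0015] gap 0.994
 shift units [-0.01  0.04 -0.19] turnz units 0.04
 after turn shift [-0.01  0.04 -0.19]
blue ([328.4, 4.0], 1155, [255, 0, 136, 11]) [[ 690.3 -456.3   65. ]]
blue ([346.7, 301.4], 723, [332, 279, 35, 44]) [[ 438.  -527.8   65. ]]
blue ([421.7, 296.3], 184, [404, 282, 28, 28]) [[ 456.1 -601.5   65. ]]
green ([100.2, 199.5], 116, [91, 193, 16, 16]) [[ 506.7 -281.6   65. ]]
```

View pics/w1.png

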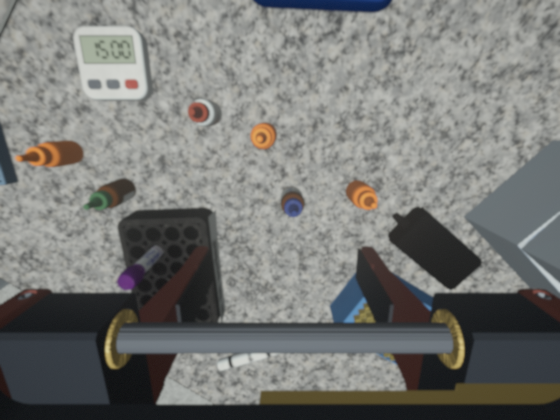

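The wrist view shows the blue cap near (292,206), midway between the fingertips, which are at about (190,250) and (365,250). The green cap is at (98,202), timer at (110,62) and purple cap at (130,276).

```bash
python3 - <<'E'
from h import *
o=get_obs(); im=cv2.imread("pics/w1.png")[:,:,::-1].copy()
H["blue"]=(105,135,60,30);H["green"]=(45,95,50,20);H["purple"]=(132,165,80,30)
def near(c,u,v,r=22):
    return [b for b in blobs(im,c,15) if abs(b[0][0]-u)<r and abs(b[0][1]-v)<r]
for c,u,v in(("blue",292,203),("green",98,202),("purple",130,276)):
    for b in near(c,u,v): print(c,b,plane("wrist",b[0],92 if c=="purple" else 63,o).round(1))
T=lambda n,uv,S,suv:tri([("top",uv,None),("scene",suv,None)]).round(1)
print("tri blue",T("top",(357.3,205.5),0,(332,165.6)),"green",T(0,(277.5,219.5),0,(297.9,201.4)),"purp",T(0,(302.5,238.4),0,(331.6,184.2)))
E
```

```text
blue ([292.7, 207.3], 247, [284, 199, 18, 18]) [[ 525.4 -456.4   63. ]]
green ([98.4, 200.3], 273, [84, 191, 25, 19]) [[ 503.4 -279.4   63. ]]
purple ([130.8, 277.0], 436, [118, 265, 26, 24]) [[ 447.2 -323.5   92. ]]
tri blue [ 518.9 -454.7   56.6] green [ 497.8 -271.3   53.6] purp [ 444.9 -321.7   92.9]
```

Emit:
{"api": "apply_moves", "payload": {"commands": [0.08,0.12,0.4,0,0,0,70,0,0,0.4,0,0,0,60,0,0,0.35,0,0,0,60,0,0,0,0,0,0,60,0,0,0,0,0,0,60]}}

```text
time: 2.33
eef_pos: [520.6, -457.3, 98.9]
orientation: [0.997, 0.078, 0.0, 0.0]
ft_force: [-0.3, -0.1, -0.5]
finger_gap: 0.683
```

```bash
python3 - <<'E'
from h import *
H["blue"]=(105,135,60,30)
o,im=snap("wrist","w2")
for b in blobs(im,"blue",15):
    if abs(b[0][0]-290)<60 and 120<b[0][1]<300:
        print(b,plane("wrist",b[0],60,o).round(1)); p=plane("wrist",b[0],60,o)[0]
        go([p[0],p[1],9],9)
print(o["eef_pos"])
E
```

```text
([287.0, 222.9], 350, [277, 213, 21, 22]) [[ 526.9 -457.2   60. ]]
t2.38 eef [ 520.8 -457.4   99.2] yaw 9.0 tilt [ 0.0007 -0.0006] gap 0.687
 shift units [0.15 0.02 2.26] turnz units 0.00
 after turn shift [0.15 0.02 2.26]
[ 520.55251643 -457.32106085   98.86883393]
```

View pics/w2.png

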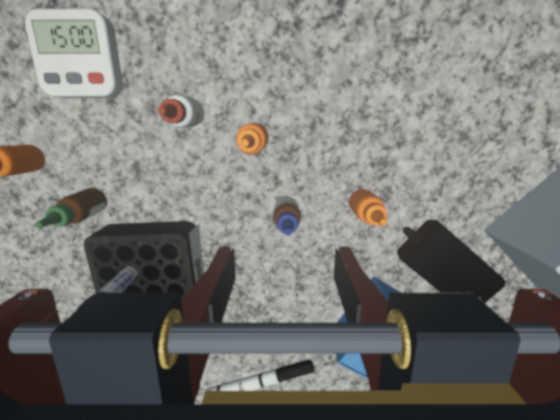

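Emit:
{"api": "apply_moves", "payload": {"commands": [0.09,0,0.4,0,0,0,60,0,0,0.6,0,0,0,60,0,0,0.6,0,0,0,60,0,0,0.43,0,0,0,60,0,0,0,0,0,0,60,0,0,0,0,0,0,40,0,0,0,0,0,0,20,0,0,0,0,0,0,20,0,0,0,0,0,0,20,0,0,0,0,0,0,20], "force": 15}}

```text
time: 3.62
eef_pos: [524.6, -457.2, 18.2]
orientation: [0.997, 0.079, 0.001, 0.001]
ft_force: [0.6, -0.6, 2.9]
finger_gap: 0.234
```

```bash
python3 - <<'E'
from h import *
H["blue"]=(105,135,60,30)
go([596,8,160],9)
o,im=snap("wrist")
print([b for b in blobs(im,"blue",40) if 120<b[0][1]<330])
cv2.imwrite("pics/w3.png",im[120:300,180:400,::-1])
E
```

```text
t3.62 eef [ 524.6 -457.2   18.2] yaw 9.0 tilt [ 0.0012 -0.0014] gap 0.234
 shift units [  3.59 -11.2   -3.56] turnz units 0.00
 after turn shift [  3.58 -11.21  -3.54]
[([283.4, 276.3], 913, [267, 258, 33, 42])]
```

View pics/w3.png

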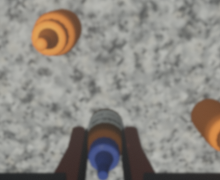

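```bash
python3 - <<'E'
from h import *
H["blue"]=(105,135,60,30)
o,im=snap("wrist")
for z in(50,60,73):print(z,plane("wrist",(283.4,276.3),z,o).round(1))
K,R,C=cam("wrist",o)
def pr(p):
    c=K@R.T@(np.array(p)-C);return (c[:2]/c[2]).round(0)
for dx in(0,5,10):
  print(dx,[pr([524.6+dx,-457.2,z]) for z in(0,46,50,60,73)])
cv2.imwrite("pics/w4.png",cv2.resize(im[200:330,210:360,::-1],None,fx=4,fy=4,interpolation=cv2.INTER_CUBIC))
E
```

```text
50 [[ 522.8 -455.7   50. ]]
60 [[ 528.3 -454.9   60. ]]
73 [[ 535.4 -453.8   73. ]]
0 [array([286., 240.]), array([286., 270.]), array([287., 274.]), array([287., 283.]), array([287., 297.])]
5 [array([287., 234.]), array([288., 263.]), array([288., 266.]), array([288., 275.]), array([288., 288.])]
10 [array([288., 228.]), array([289., 255.]), array([289., 258.]), array([290., 266.]), array([290., 279.])]
```

View pics/w4.png

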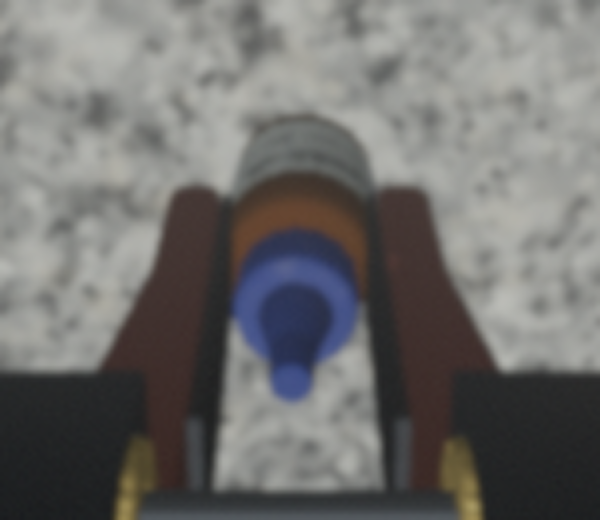

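Emit:
{"api": "apply_moves", "payload": {"commands": [0,0,0,0,0,0,12,0,0,0,0,0,0,12,0,0,-0.3,0,0,0,12,0,0,-0.7,0,0,0,12,0,0,-0.8,0,0,0,12]}}

```text
time: 4.35
eef_pos: [523.4, -455.4, 89.6]
orientation: [0.997, 0.079, -0.001, -0.001]
ft_force: [0.2, -0.4, 0.0]
finger_gap: 0.136
```

```bash
python3 - <<'E'
from h import *
H["blue"]=(105,135,60,30)
o,im=snap("wrist")
print([b for b in blobs(im,"blue",40) if 120<b[0][1]<330],o["ft_force"])
go([596,8,160],9)
E
```

```text
[([282.2, 228.6], 375, [271, 218, 23, 23]), ([380.6, 290.3], 64, [375, 287, 14, 7]), ([415.4, 312.7], 403, [395, 296, 45, 27])] [ 0.15741705 -0.42841528  0.02585149]
t4.40 eef [ 525.7 -457.5   94.7] yaw 9.0 tilt [ 0.0034 -0.0026] gap 0.137
 shift units [  3.56 -11.21  -1.66] turnz units 0.00
 after turn shift [  3.56 -11.22  -1.63]
```

```bash
python3 - <<'E'
from h import *
H["blue"]=(105,135,60,30)
o,im=snap("wrist")
print([b for b in blobs(im,"blue",40) if 120<b[0][1]<330])
print(o["eef_pos"],plane("wrist",(282.2,228.6),60,o))
cv2.imwrite("pics/w5.png",cv2.resize(im[130:330,190:390,::-1],None,fx=3,fy=3,interpolation=cv2.INTER_CUBIC))
E
```

```text
[([271.7, 232.6], 359, [262, 222, 21, 24]), ([375.8, 289.4], 133, [366, 283, 23, 11]), ([415.1, 312.6], 405, [395, 296, 44, 27])]
[ 525.67318636 -457.4750262    94.72834408] [[ 528.32096535 -454.17918015   60.        ]]
```

View pics/w5.png

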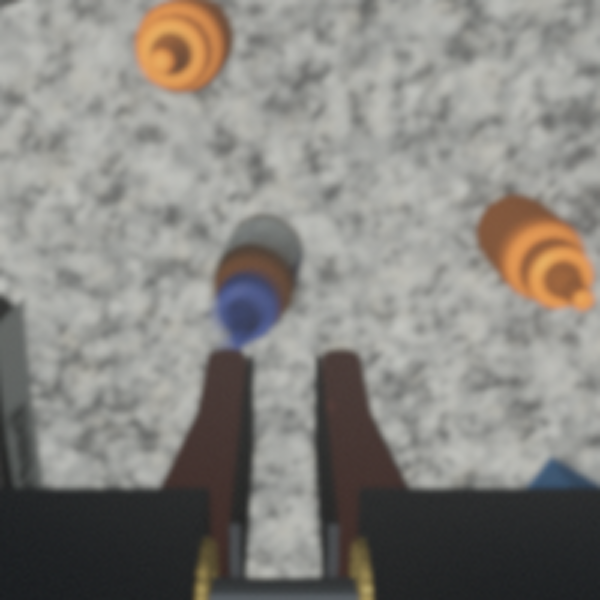

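Emit:
{"api": "apply_moves", "payload": {"commands": [0,0,-0.5,0,0,0,60,0,0,-0.5,0,0,0,60,0,0,0,0,0,0,60,0,0,0,0,0,0,60]}}

```text
time: 4.95
eef_pos: [523.9, -456.2, 129.1]
orientation: [0.997, 0.079, -0.0, -0.0]
ft_force: [-0.1, -0.2, 0.1]
finger_gap: 0.55
```

```bash
python3 - <<'E'
from h import *
H["blue"]=(105,135,60,30)
o,im=snap("wrist")
print([b for b in blobs(im,"blue",40) if 120<b[0][1]<330],o["eef_pos"])
a=im[100:300,190:390]
o2,t=snap("top");o3,s=snap("scene")
b=t[160:260,310:410];c=s[130:230,280:380]
f=lambda x,k:cv2.resize(x,(390,390),interpolation=cv2.INTER_CUBIC)
cv2.imwrite("pics/w6.png",np.hstack([f(a,0),f(c,0)])[:,:,::-1])
print([b for b in blobs(t,"blue",5) if 340<b[0][0]<375],[b for b in blobs(s,"blue",5) if 310<b[0][0]<350])
E
```

```text
[([279.9, 215.2], 275, [271, 206, 19, 19]), ([377.8, 283.1], 705, [357, 267, 52, 28]), ([331.1, 317.2], 62, [328, 311, 7, 12])] [ 523.87454714 -456.22780032  129.12520223]
[] [([314.5, 2.5], 26, [312, 0, 6, 7]), ([322.4, 20.9], 7, [322, 19, 2, 5]), ([322.0, 25.6], 5, [321, 25, 3, 3]), ([339.5, 47.3], 204, [322, 42, 37, 10]), ([330.6, 166.4], 45, [328, 160, 6, 11])]
```

View pics/w6.png

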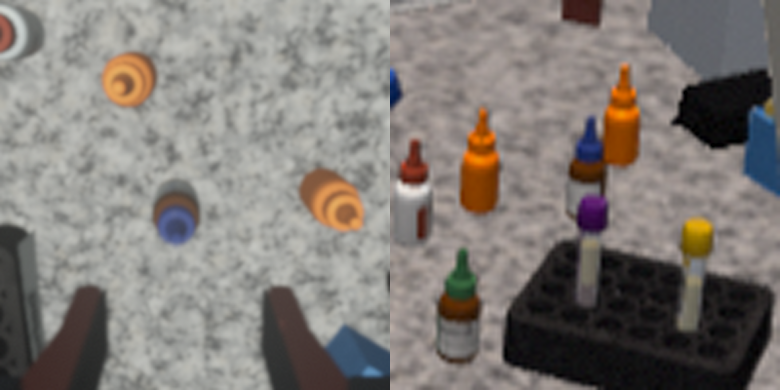

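```bash
python3 - <<'E'
from h import *
o=get_obs()
for z in(50,60):print(plane("wrist",(279.9,215.2),z,o).round(1), tri([("wrist",(279.9,215.2),o),("scene",(330.6,166.4),None)]))
K,R,C=cam("wrist",o)
def pr(p):
    c=K@R.T@(np.array(p)-C);return (c[:2]/c[2]).round(0)
T=Ro.from_quat(o["orientation"]).as_matrix()
for yy in(24,31): print("fingertip inner",[pr(o["eef_pos"]+T@np.array([x,s*yy,0])) for s in(-1,1) for x in(-10,0,10)])
E
```

```text
[[ 523.  -450.6   50. ]] [ 523.45865757 -451.09279421   54.40760456]
[[ 526.1 -450.3   60. ]] [ 523.45865757 -451.09279421   54.40760456]
fingertip inner [array([251., 264.]), array([250., 251.]), array([250., 237.]), array([321., 264.]), array([322., 251.]), array([322., 237.])]
fingertip inner [array([241., 264.]), array([240., 251.]), array([239., 237.]), array([332., 264.]), array([332., 251.]), array([333., 237.])]
```

The pads closed past 25 mm without holding the body. The wrist image scale suggests the fingers end higher than the nominal TCP, so they met the cap. The bottle still stands, now at about (523.5,-451), so I'll grip lower.

Emit:
{"api": "apply_moves", "payload": {"commands": [0,-0.13,0.3,0,0,0,60,0,0,0.8,0,0,0,60,0,0,0.8,0,0,0,60,0,0,0.7,0,0,0,60,0,0,0.4,0,0,0,60,0,0,0.15,0,0,0,60,0,0,0,0,0,0,45,0,0,0,0,0,0,32,0,0,0,0,0,0,20,0,0,0,0,0,0,20,0,0,0,0,0,0,20,0,0,0,0,0,0,20], "force": 15}}

```text
time: 6.6
eef_pos: [523.7, -451.7, 4.1]
orientation: [0.997, 0.079, 0.0, 0.0]
ft_force: [-0.7, -0.2, 4.6]
finger_gap: 0.269
```

```bash
python3 - <<'E'
from h import *
o,im=snap("wrist")
go([523.5,-451,3],9);print(o["ft_force"])
a=cv2.resize(im[200:330,210:360],None,fx=2.6,fy=2.6,interpolation=cv2.INTER_CUBIC)
s=cv2.resize(snap("scene")[1][110:210,290:405],(390,338),interpolation=cv2.INTER_CUBIC)
cv2.imwrite("pics/w7.png",np.hstack([a[:338],s])[:,:,::-1])
E
```

```text
t6.65 eef [ 523.7 -451.7    4.1] yaw 9.0 tilt [ 0.0007 -0.0007] gap 0.271
 shift units [-0.   -0.02  0.03] turnz units 0.00
 after turn shift [-0.   -0.02  0.03]
[-0.69776613 -0.23597766  4.55378837]
```

View pics/w7.png

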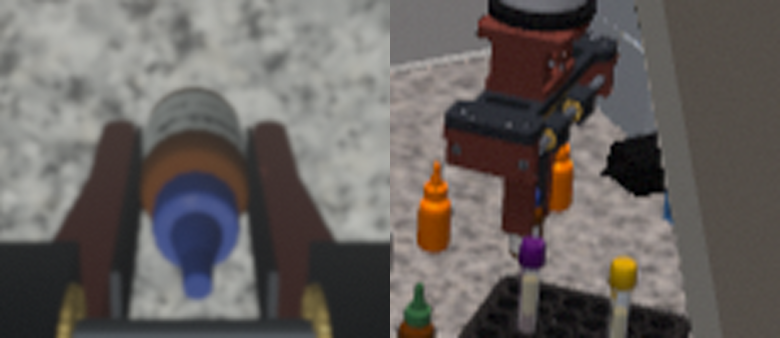

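The scene view confirms the fingertips end about 20 mm above the bench at TCP z=4. So the real tips lie about 20 mm short of the nominal TCP, and I'll allow for that. The body is gripped (gap 0.27); next I lift and carry.

Emit:
{"api": "apply_moves", "payload": {"commands": [0,0,-0.15,0,0,0,15,0,0,-0.5,0,0,0,15,0,0,-0.8,0,0,0,15,0,0,-0.8,0,0,0,15,0,0,-0.3,0,0,0,15,0,0,0,0,0,0,15], "force": 20}}

```text
time: 7.45
eef_pos: [523.7, -451.7, 106.6]
orientation: [0.997, 0.079, 0.001, 0.001]
ft_force: [-0.6, 0.2, -0.9]
finger_gap: 0.268
```

```bash
python3 - <<'E'
from h import *
H["blue"]=(105,135,60,30)
o,im=snap("wrist")
go([596,8,130],9);print(o["ft_force"])
print([b for b in blobs(im,"blue",40) if 180<b[0][1]<330])
E
```

```text
t7.50 eef [ 523.1 -451.1  105.3] yaw 9.0 tilt [-0.0002  0.0002] gap 0.269
 shift units [  3.6  -11.05  -0.62] turnz units 0.00
 after turn shift [  3.6  -11.05  -0.62]
[-0.60486076  0.18719965 -0.85594815]
[([284.8, 287.4], 1111, [269, 267, 33, 48]), ([379.2, 287.4], 348, [363, 277, 38, 17]), ([435.1, 315.6], 191, [421, 304, 31, 19])]
```

Emit:
{"api": "apply_moves", "payload": {"commands": [0.2,-0.5,-0.1,0,0,0,15,0.3,-0.9,-0.1,0,0,0,15,0.3,-1,-0.1,0,0,0,15,0.3,-1,-0.1,0,0,0,15,0.3,-1,-0.1,0,0,0,15,0.35,-1,-0.1,0,0,0,15,0.35,-1,0,0,0,0,15,0.35,-1,0,0,0,0,15,0.35,-1,0,0,0,0,15,0.3,-1,0,0,0,0,15,0.3,-1,0,0,0,0,15,0.2,-0.65,0,0,0,0,15]}}

```text
time: 9.0
eef_pos: [594.9, 10.8, 128.5]
orientation: [0.997, 0.079, -0.001, -0.0]
ft_force: [-0.4, -1.4, 0.4]
finger_gap: 0.269
```

Emit:
{"api": "apply_moves", "payload": {"commands": [0,0,0,0,0,0,15,0,0,0,0,0,0,15]}}

```text
time: 9.25
eef_pos: [595.4, 7.9, 128.9]
orientation: [0.997, 0.079, -0.001, 0.0]
ft_force: [0.7, -0.3, -0.0]
finger_gap: 0.266
```

```bash
python3 - <<'E'
from h import *
o,im=snap("wrist","w8")
go([596,8,130],9);print(o["ft_force"])
H["blue"]=(105,135,60,30);H["purple"]=(132,165,70,30)
for c in("blue","green","purple"):
    for b in blobs(im,c,150): print(c,b,plane("wrist",b[0],26,o)[0].round(1))
E
```

```text
t9.30 eef [595.6   7.4 129. ] yaw 9.0 tilt [-0.0011 -0.0001] gap 0.267
 shift units [ 0.01 -0.01 -0.02] turnz units 0.00
 after turn shift [ 0.01 -0.01 -0.02]
[ 0.66670668 -0.27928735 -0.03084125]
blue ([284.2, 204.5], 424, [258, 179, 53, 52]) [598.8   9.9  26. ]
blue ([284.3, 201.9], 675, [270, 188, 29, 29]) [601.5  10.2  26. ]
blue ([286.0, 291.1], 1372, [269, 267, 36, 49]) [501.4  -7.6  26. ]
green ([373.7, 200.5], 196, [347, 177, 52, 50]) [617.  -77.5  26. ]
green ([369.0, 198.7], 586, [355, 185, 29, 28]) [618.1 -72.5  26. ]
```

View pics/w8.png

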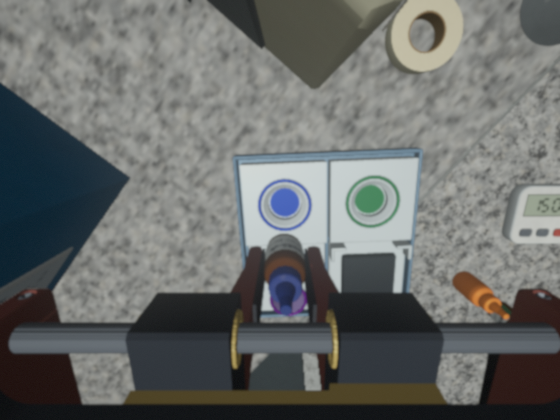

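The wrist view shows the blue ring at (284,205), the green ring at (373,201) and the caddy nearly aligned with the tool. The held bottle is between the pads with its cap at (286,291).

```bash
python3 - <<'E'
from h import *
o=get_obs()
for z in(54,57,60): print(z,(plane("wrist",(286,291.1),o["eef_pos"][2]-4+z,o)[0]-o["eef_pos"]).round(1))
print("nozzle tip",(plane("wrist",(287,311),o["eef_pos"][2]-4+72,o)[0]-o["eef_pos"]).round(1))
go([598,9,20],9)
E
```

```text
54 [ 0.1  0.3 50. ]
57 [ 2.   0.7 53. ]
60 [ 3.8  1.  56. ]
nozzle tip [ 1.2  0.1 68. ]
t9.30 eef [595.6   7.4 129. ] yaw 9.0 tilt [-0.0011 -0.0001] gap 0.267
 shift units [ 0.07 -0.03  2.73] turnz units 0.00
 after turn shift [ 0.07 -0.03  2.73]
```

Emit:
{"api": "apply_moves", "payload": {"commands": [0.06,-0.03,0.4,0,0,0,15,0,0,0.7,0,0,0,15,0,0,0.7,0,0,0,15,0,0,0.4,0,0,0,15,0,0,0.2,0,0,0,15,0,0,0.15,0,0,0,15,0,0,0.1,0,0,0,15,0,0,0.05,0,0,0,15]}}

```text
time: 10.3
eef_pos: [598.8, 9.3, 21.8]
orientation: [0.997, 0.079, 0.0, 0.0]
ft_force: [0.4, -0.4, 0.3]
finger_gap: 0.27
```

Emit:
{"api": "apply_moves", "payload": {"commands": [0,0,0.05,0,0,0,15,0,0,0.03,0,0,0,15,0,0,0,0,0,0,15]}}

```text
time: 10.68
eef_pos: [598.6, 9.3, 18.5]
orientation: [0.997, 0.079, 0.0, 0.0]
ft_force: [-0.8, -0.8, 1.2]
finger_gap: 0.269
```

Emit:
{"api": "apply_moves", "payload": {"commands": [0,0,0.03,0,0,0,15,0,0,0.03,0,0,0,15,0,0,0,0,0,0,15]}}

```text
time: 11.05
eef_pos: [599.7, 9.5, 18.2]
orientation: [0.997, 0.079, 0.001, 0.0]
ft_force: [-4.6, 0.8, 18.7]
finger_gap: 0.267
```

Emit:
{"api": "apply_moves", "payload": {"commands": [0,0,-0.04,0,0,0,15,0,0,0,0,0,0,26,0,0,0,0,0,0,32,0,0,0,0,0,0,45,0,0,0,0,0,0,45,0,0,-0.4,0,0,0,45,0,0,-0.8,0,0,0,45,0,0,-0.9,0,0,0,50,0,0,-0.7,0,0,0,60,0,0,0,0,0,0,60]}}

```text
time: 12.3
eef_pos: [600.4, 9.3, 132.7]
orientation: [0.997, 0.079, 0.003, 0.0]
ft_force: [-0.5, 0.6, 0.3]
finger_gap: 0.684
```

```bash
python3 - <<'E'
from h import *
H["blue"]=(105,135,60,30)
o,im=snap("wrist")
for b in blobs(im,"blue",100): print(b,plane("wrist",b[0],72,o)[0].round(1))
go([500,-275,110],9)
cv2.imwrite("pics/w9.png",im[130:300,180:420,::-1])
E
```

```text
([284.6, 214.2], 710, [259, 185, 52, 50]) [607.3  11.4  72. ]
([286.0, 199.9], 191, [271, 193, 28, 20]) [620.   12.3  72. ]
([288.9, 305.1], 420, [273, 289, 31, 27]) [518.6  -6.8  72. ]
t12.35 eef [599.2   9.3 130.9] yaw 9.0 tilt [ 0.0027 -0.    ] gap 0.682
 shift units [-3.56  6.63  0.52] turnz units 0.00
 after turn shift [-3.56  6.63  0.52]
```

View pics/w9.png

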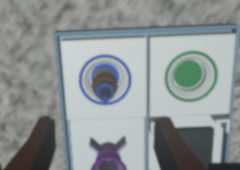

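Blue bottle stands centred in its ring. Next the green bottle.

Emit:
{"api": "apply_moves", "payload": {"commands": [-0.4,0.6,0,0,0,0,50,-0.5,0.95,0,0,0,0,50,-0.5,1,0.1,0,0,0,50,-0.5,1,0.1,0,0,0,50,-0.5,1,0.1,0,0,0,50,-0.5,0.95,0.1,0,0,0,50,-0.5,0.9,0.1,0,0,0,50,-0.16,0.23,0,0,0,0,50,0,0,0,0,0,0,50,0,0,0,0,0,0,50,0,0,0,0,0,0,50]}}

```text
time: 13.72
eef_pos: [499.8, -273.8, 109.5]
orientation: [0.997, 0.079, -0.0, -0.0]
ft_force: [-0.3, 0.7, -0.5]
finger_gap: 0.57
```

```bash
python3 - <<'E'
from h import *
H["green"]=(45,95,50,20);H["purple"]=(132,165,70,30)
o,im=snap("wrist","g1")
for b in blobs(im,"green",100):
    p=plane("wrist",b[0],57,o)[0];print(b,p.round(1))
for b in blobs(im,"purple",100): print(b,plane("wrist",b[0],92,o)[0].round(1))
bs=[b for b in blobs(im,"green",100) if 180<b[0][0]<400 and 120<b[0][1]<320]
p=plane("wrist",bs[0][0],57,o)[0];go([p[0],p[1],3],9)
E
```

```text
([63.6, 36.6], 753, [31, 1, 69, 76]) [613.2 -97.2  57. ]
([73.8, 43.1], 1065, [57, 24, 34, 41]) [ 610.2 -104.1   57. ]
([282.5, 220.8], 346, [273, 210, 20, 23]) [ 502.8 -270.5   57. ]
([328.5, 310.1], 320, [321, 294, 17, 29]) [ 447.  -316.3   92. ]
t13.78 eef [ 499.8 -274.   109.5] yaw 9.1 tilt [0.0001 0.0001] gap 0.569
 shift units [ 0.09 -0.07  2.66] turnz units 0.02
 after turn shift [ 0.09 -0.07  2.66]
```

Emit:
{"api": "apply_moves", "payload": {"commands": [0.08,-0.07,0.3,0,0,0,50,0,0,0.7,0,0,0,50,0,0,0.8,0,0,0,50,0,0,0.5,0,0,0,50,0,0,0.25,0,0,0,50,0,0,0.08,0,0,0,50,0,0,0,0,0,0,36,0,0,0,0,0,0,28,0,0,0,0,0,0,20,0,0,0,0,0,0,15,0,0,0,0,0,0,15,0,0,0,0,0,0,15], "force": 20}}

```text
time: 15.28
eef_pos: [502.7, -271.9, 4.8]
orientation: [0.997, 0.079, 0.001, 0.0]
ft_force: [-0.1, -0.4, 5.7]
finger_gap: 0.263
```

Emit:
{"api": "apply_moves", "payload": {"commands": [0,0,-0.1,0,0,0,15,0,0,-0.5,0,0,0,15,0,0,-0.9,0,0,0,15,0,0,-1,0,0,0,15,0,0,-0.5,0,0,0,15,0,0,0,0,0,0,15]}}

```text
time: 16.02
eef_pos: [503.2, -272.3, 126.8]
orientation: [0.997, 0.079, 0.002, 0.001]
ft_force: [-0.5, 0.4, -0.0]
finger_gap: 0.264
```

```bash
python3 - <<'E'
from h import *
H["green"]=(45,95,50,20)
o,im=snap("wrist","g2")
print([b for b in blobs(im,"green",100)])
go([613.5,-78.5,130],9)
E
```

```text
[([79.8, 48.7], 604, [49, 16, 64, 69]), ([88.7, 53.9], 927, [73, 36, 32, 38]), ([277.2, 243.9], 124, [273, 236, 9, 17]), ([285.2, 290.5], 1161, [269, 269, 34, 50])]
t16.07 eef [ 502.4 -271.8  125.4] yaw 9.0 tilt [ 0.0017 -0.001 ] gap 0.271
 shift units [ 3.5  -4.34 -0.12] turnz units 0.00
 after turn shift [ 3.5  -4.34 -0.12]
```

Emit:
{"api": "apply_moves", "payload": {"commands": [0.4,-0.5,0,0,0,0,15,0.75,-0.9,0,0,0,0,15,0.8,-1,0,0,0,0,15,0.8,-1,0,0,0,0,15,0.6,-0.75,0,0,0,0,15,0.18,-0.2,0,0,0,0,15,0,0,0,0,0,0,15,0,0,0,0,0,0,15,0,0,0,0,0,0,15]}}

```text
time: 17.2
eef_pos: [613.7, -78.9, 124.2]
orientation: [0.997, 0.078, -0.0, 0.0]
ft_force: [0.3, -0.2, -0.2]
finger_gap: 0.266
```

```bash
python3 - <<'E'
from h import *
H["green"]=(45,95,50,20);H["purple"]=(132,165,70,30)
o,im=snap("wrist","g3")
for b in blobs(im,"green",100):
    x,y,w,h=b[2];c=(x+w/2-.5,y+h/2-.5);print(b,plane("wrist",c,26,o)[0].round(1),"floor",plane("wrist",b[0],14,o)[0].round(1))
for b in blobs(im,"purple",50): print(b,plane("wrist",b[0],58,o)[0].round(1))
go([614.5,-77.5,20],9)
E
```

```text
([284.2, 207.6], 344, [257, 181, 54, 53]) [615.8 -76.3  26. ] floor [611.9 -77.6  14. ]
([283.6, 204.0], 652, [270, 190, 29, 29]) [618.9 -76.3  26. ] floor [615.6 -76.4  14. ]
([284.6, 290.7], 1185, [267, 269, 36, 50]) [519.5 -92.5  26. ] floor [515.6 -93.2  14. ]
([202.0, 287.5], 162, [190, 282, 27, 12]) [533.7 -10.5  58. ]
t17.25 eef [613.8 -78.8 124.3] yaw 8.9 tilt [-0.0002 -0.0001] gap 0.267
 shift units [ 0.02 -0.03  2.61] turnz units -0.02
 after turn shift [ 0.02 -0.03  2.61]
```

Emit:
{"api": "apply_moves", "payload": {"commands": [0.05,-0.05,0.4,0,0,0,15,0,0,0.7,0,0,0,15,0,0,0.7,0,0,0,15,0,0,0.3,0,0,0,15,0,0,0.2,0,0,0,15,0,0,0.15,0,0,0,15,0,0,0.1,0,0,0,15,0,0,0.05,0,0,0,15,0,0,0.03,0,0,0,15,0,0,0,0,0,0,15]}}

```text
time: 18.5
eef_pos: [616.2, -75.4, 19.4]
orientation: [0.997, 0.079, 0.0, 0.0]
ft_force: [-0.4, -0.5, -0.3]
finger_gap: 0.269
```

Emit:
{"api": "apply_moves", "payload": {"commands": [0,0,0.03,0,0,0,15,0,0,0.02,0,0,0,15,0,0,0,0,0,0,15]}}

```text
time: 18.88
eef_pos: [617.5, -75.3, 19.1]
orientation: [0.997, 0.079, 0.001, 0.0]
ft_force: [-1.5, 1.2, 13.3]
finger_gap: 0.265
```

Emit:
{"api": "apply_moves", "payload": {"commands": [0,0,-0.03,0,0,0,15,0,0,0,0,0,0,26,0,0,0,0,0,0,32,0,0,0,0,0,0,45,0,0,0,0,0,0,45,0,0,-0.4,0,0,0,45,0,0,-0.8,0,0,0,45,0,0,-0.9,0,0,0,45,0,0,-1,0,0,0,45,0,0,-0.4,0,0,0,45,0,0,0,0,0,0,45]}}

```text
time: 20.25
eef_pos: [616.6, -75.5, 159.5]
orientation: [0.997, 0.079, 0.001, 0.0]
ft_force: [0.0, 0.3, -0.5]
finger_gap: 0.513
```

```bash
python3 - <<'E'
from h import *
H["green"]=(45,95,50,20)
o,im=snap("wrist","g4")
for b in blobs(im,"green",100): 
    x,y,w,h=b[2];print(b,plane("wrist",(x+w/2,y+h/2),26,o)[0].round(1))
go([447,-322,180],9)
E
```

```text
([284.8, 206.9], 459, [263, 179, 47, 46]) [615.3 -76.8  26. ]
([291.0, 193.9], 138, [277, 187, 22, 20]) [621.2 -77.5  26. ]
t20.30 eef [615.7 -75.4 158.1] yaw 9.0 tilt [ 0. -0.] gap 0.515
 shift units [-5.13  5.43 -0.55] turnz units 0.01
 after turn shift [-5.13  5.43 -0.55]
```

Green bottle sits inside its ring. On to the purple tube.

Emit:
{"api": "apply_moves", "payload": {"commands": [-0.4,0.4,0,0,0,0,45,-0.8,0.85,-0.1,0,0,0,45,-0.9,0.95,0,0,0,0,45,-0.9,0.95,0,0,0,0,45,-0.9,0.95,0,0,0,0,45,-0.9,0.95,0,0,0,0,45,-0.33,0.38,0,0,0,0,45,0,0,0,0,0,0,45,0,0,0,0,0,0,45,0,0,0,0,0,0,45]}}

```text
time: 21.55
eef_pos: [448.0, -320.9, 162.1]
orientation: [0.997, 0.079, -0.0, -0.0]
ft_force: [-0.3, -0.0, 0.7]
finger_gap: 0.513
```

```bash
python3 - <<'E'
from h import *
H["purple"]=(132,165,70,30)
o,im=snap("wrist","p1")
for b in blobs(im,"purple",50): p=plane("wrist",b[0],92,o)[0];print(b,p.round(1))
go([p[0],p[1],55],9)
cv2.imwrite("pics/p1c.png",cv2.resize(im[120:330,180:390,::-1],None,fx=2.8,fy=2.8,interpolation=cv2.INTER_CUBIC))
E
```

```text
([284.8, 220.3], 354, [275, 210, 20, 22]) [ 445.9 -320.3   92. ]
t21.60 eef [ 448.  -321.   162.2] yaw 9.1 tilt [-0.      0.0002] gap 0.512
 shift units [-0.05 -0.02  2.68] turnz units 0.03
 after turn shift [-0.05 -0.03  2.68]
```

View pics/p1c.png

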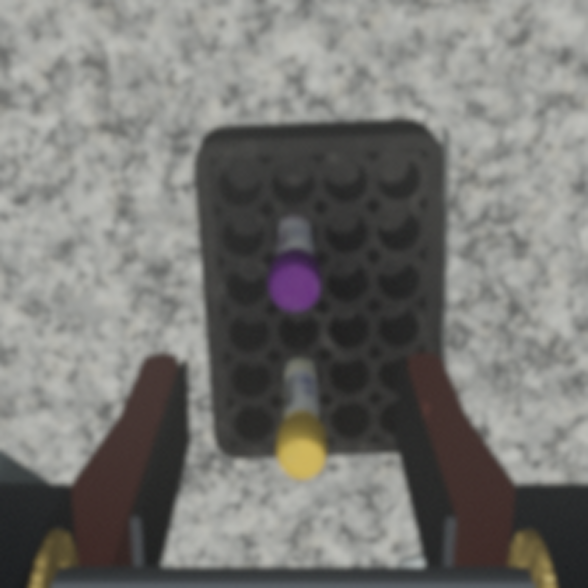

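The crop shows the purple cap's top at (285,223) in full-image pixels, its hole at about (285,204) and the yellow tube 60 mm behind.

```bash
python3 - <<'E'
from h import *
o=get_obs()
a=plane("wrist",(285.4,222.9),99,o)[0];b=plane("wrist",(285.4,203.6),34,o)[0]
R=Ro.from_quat(o["orientation"]).as_matrix()
print(a,b,"lean deg tool",np.degrees((R.T@(a-b))[:2]/65))
E
```

```text
[ 445.97513881 -320.9487464    99.        ] [ 445.88279524 -321.10232219   34.        ] lean deg tool [ 0.1021312  -0.13061271]
```

Emit:
{"api": "apply_moves", "payload": {"commands": [-0.05,0,0.4,0,0,0,45,0,0,0.7,0,0,0,45,0,0,0.8,0,0,0,40,0,0,0.5,0,0,0,36,0,0,0.28,0,0,0,36,0,0,0,0,0,0,30,0,0,0,0,0,0,22,0,0,0,0,0,0,15,0,0,0,0,0,0,6,0,0,0,0,0,0,6,0,0,0,0,0,0,6,0,0,0,0,0,0,6], "force": 12}}

```text
time: 23.1
eef_pos: [445.9, -322.8, 55.7]
orientation: [0.997, 0.079, 0.001, 0.0]
ft_force: [-0.2, 0.2, 5.5]
finger_gap: 0.139
```

Emit:
{"api": "apply_moves", "payload": {"commands": [0,0,-0.15,0,0,0,4,0,0,-0.4,0,0,0,4,0,0,-0.6,0,0,0,4,0,0,-0.8,0,0,0,4,0,0,-0.8,0,0,0,4,0,0,-0.35,0,0,0,4,0,0,0,0,0,0,4], "force": 15}}

```text
time: 23.98
eef_pos: [445.7, -322.7, 180.1]
orientation: [0.997, 0.079, 0.001, 0.001]
ft_force: [-0.0, 0.7, 0.1]
finger_gap: 0.136
```

```bash
python3 - <<'E'
from h import *
H["purple"]=(132,165,70,30);H["blue"]=(105,135,60,30)
o,im=snap("wrist","p2")
for b in blobs(im,"purple",50): print(b,plane("wrist",b[0],o["eef_pos"][2]+37,o)[0].round(1))
t=snap("top","tp2")[1]
print("yellow",[b for b in blobs(im,"yellow",50)])
# sleeve predicted from blue ring + 88 along -x caddy
a=np.radians(10.7);print(np.array([598.3,9.7])+88*np.array([-np.cos(a),-np.sin(a)]))
go([512,-6.6,165],9)
E
```

```text
([3.6, 92.4], 105, [0, 80, 8, 26]) [ 519.5 -179.8  217.1]
([284.3, 274.6], 882, [272, 254, 26, 40]) [ 447.8 -321.1  217.1]
yellow []
[511.8300739   -6.63866215]
t24.07 eef [ 444.8 -322.   178.3] yaw 9.0 tilt [-0.001   0.0008] gap 0.138
 shift units [ 2.9  -7.52  0.34] turnz units 0.00
 after turn shift [ 2.89 -7.52  0.33]
```

Emit:
{"api": "apply_moves", "payload": {"commands": [0.1,-0.4,0,0,0,0,4,0.2,-0.8,0,0,0,0,4,0.25,-0.95,0,0,0,0,4,0.25,-0.95,0,0,0,0,4,0.25,-0.95,0,0,0,0,4,0.25,-0.95,0,0,0,0,4,0.25,-0.95,0,0,0,0,4,0.25,-0.95,0,0,0,0,4,0.2,-0.5,0,0,0,0,4,0.1,-0.12,0,0,0,0,4,0,0,0,0,0,0,4,0,0,0,0,0,0,4]}}

```text
time: 25.58
eef_pos: [480.9, -12.7, 178.8]
orientation: [0.997, 0.078, -0.0, 0.0]
ft_force: [-0.4, 0.7, 0.7]
finger_gap: 0.14
```

```bash
python3 - <<'E'
from h import *
H["purple"]=(125,165,50,25)
o,im=snap("wrist","p3")
for b in blobs(im,"purple",50): print(b,plane("wrist",b[0],58,o)[0].round(1))
go([512,-6.6,165],9);print(o["eef_pos"])
cv2.imwrite("pics/p3c.png",cv2.resize(im[80:330,160:410,::-1],None,fx=2.4,fy=2.4,interpolation=cv2.INTER_CUBIC))
E
```

```text
([286.3, 174.6], 621, [269, 157, 34, 34]) [511.4  -8.5  58. ]
([284.2, 275.5], 940, [271, 254, 27, 42]) [395.8 -24.6  58. ]
t25.62 eef [480.9 -12.8 178.9] yaw 9.0 tilt [-0.0005 -0.    ] gap 0.144
 shift units [ 0.79 -0.03  0.35] turnz units -0.01
 after turn shift [ 0.79 -0.03  0.35]
[480.85215534 -12.69998308 178.82715456]
```

View pics/p3c.png

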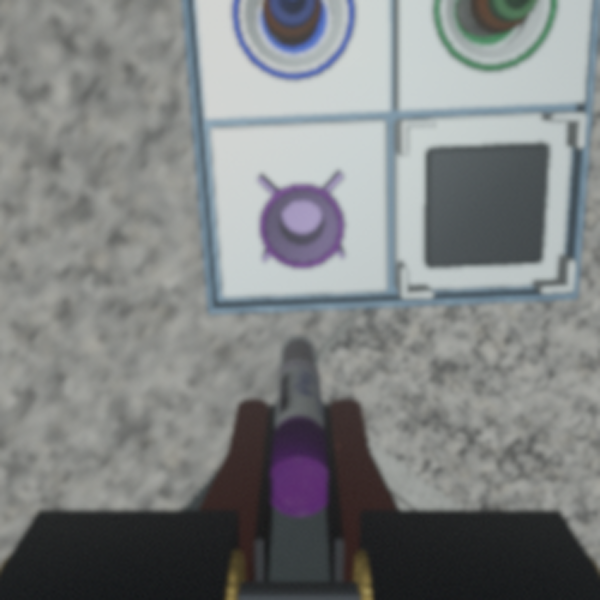

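Sleeve rim is centred at (286,174) in full-image pixels; the tube hangs straight between the pads with its round end at about (284,224).

```bash
python3 - <<'E'
from h import *
o=get_obs();e=o["eef_pos"];R=Ro.from_quat(o["orientation"]).as_matrix()
for uv,z in(((285,283),e[2]+44),((284,225),e[2]-47)): print((R.T@(plane("wrist",uv,z,o)[0]-e)).round(1))
go([511.7,-7.7,150],9)
b=plane("wrist",(284,225),e[2]-47,o)[0]-e
go([511.7-b[0],-7.7-b[1],150],9)
E
```

```text
[  1.3  -0.8 -44. ]
[ 1.7 -1.6 47. ]
t25.62 eef [480.9 -12.8 178.9] yaw 9.0 tilt [-0.0005 -0.    ] gap 0.144
 shift units [ 0.78 -0.01  0.72] turnz units -0.01
 after turn shift [ 0.78 -0.01  0.72]
t25.62 eef [480.9 -12.8 178.9] yaw 9.0 tilt [-0.0005 -0.    ] gap 0.144
 shift units [0.74 0.03 0.72] turnz units -0.01
 after turn shift [0.74 0.03 0.72]
```

Emit:
{"api": "apply_moves", "payload": {"commands": [0.35,0.02,0.2,0,0,0,4,0.3,0,0.3,0,0,0,4,0.1,0,0.5,0,0,0,4,0,0,0.3,0,0,0,4,0,0,0.2,0,0,0,4,0,0,0,0,0,0,4,0,0,0.2,0,0,0,4,0,0,0.2,0,0,0,4,0,0,0,0,0,0,4]}}

```text
time: 26.75
eef_pos: [510.4, -8.2, 102.5]
orientation: [0.997, 0.079, -0.001, -0.0]
ft_force: [-0.6, -0.4, -0.0]
finger_gap: 0.139
```

Emit:
{"api": "apply_moves", "payload": {"commands": [0,0,0.25,0,0,0,4,0,0,0.2,0,0,0,4,0,0,0.15,0,0,0,4,0,0,0.1,0,0,0,4,0,0,0.05,0,0,0,4,0,0,0.03,0,0,0,4,0,0,0,0,0,0,4]}}

```text
time: 27.62
eef_pos: [511.0, -8.2, 71.9]
orientation: [0.997, 0.079, 0.0, 0.0]
ft_force: [-0.4, -0.3, 0.5]
finger_gap: 0.143
```

Emit:
{"api": "apply_moves", "payload": {"commands": [0,0,0.03,0,0,0,4,0,0,0.03,0,0,0,4,0,0,0.0,0,0,0,4]}}

```text
time: 28.0
eef_pos: [511.3, -8.2, 69.8]
orientation: [0.997, 0.079, 0.0, 0.0]
ft_force: [-0.7, -0.3, 2.9]
finger_gap: 0.141
```

Emit:
{"api": "apply_moves", "payload": {"commands": [0,0,0.02,0,0,0,4,0,0,0,0,0,0,4]}}

```text
time: 28.25
eef_pos: [511.8, -8.2, 69.6]
orientation: [0.997, 0.079, 0.001, 0.0]
ft_force: [-0.4, 0.9, 10.2]
finger_gap: 0.139
```

Emit:
{"api": "apply_moves", "payload": {"commands": [0,0,-0.02,0,0,0,6,0,0,0,0,0,0,14,0,0,0,0,0,0,22,0,0,0,0,0,0,35,0,0,-0.4,0,0,0,40,0,0,-0.8,0,0,0,45,0,0,-0.9,0,0,0,45,0,0,-0.6,0,0,0,60,0,0,0,0,0,0,80,0,0,0,0,0,0,86]}}

```text
time: 29.5
eef_pos: [510.4, -8.2, 177.1]
orientation: [0.997, 0.079, -0.0, -0.0]
ft_force: [0.2, 0.2, 0.4]
finger_gap: 0.813
```

```bash
python3 - <<'E'
from h import *
H["purple"]=(125,165,50,25)
o,im=snap("wrist","p4")
for b in blobs(im,"purple",50): print(b,plane("wrist",b[0],106,o)[0].round(1),plane("wrist",b[0],58,o)[0].round(1))
go([610,-266,150],9)
E
```

```text
([285.3, 205.9], 737, [269, 184, 33, 44]) [521.4  -6.  106. ] [508.1  -8.2  58. ]
t29.55 eef [510.1  -8.2 176.7] yaw 9.0 tilt [-0.0015  0.0001] gap 0.860
 shift units [1.46 6.76 0.66] turnz units 0.00
 after turn shift [1.46 6.76 0.67]
```

Emit:
{"api": "apply_moves", "payload": {"commands": [0.1,0.4,0,0,0,0,86,0.25,0.8,0,0,0,0,86,0.25,0.95,0.1,0,0,0,86,0.25,0.95,0.1,0,0,0,86,0.25,0.95,0.1,0,0,0,86,0.25,0.95,0.1,0,0,0,86,0.25,0.95,0.15,0,0,0,86,0.1,0.65,0.1,0,0,0,86,0,0.16,0,0,0,0,86,0,0,0,0,0,0,86,0,0,0,0,0,0,86]}}

```text
time: 30.92
eef_pos: [620.1, -263.8, 151.5]
orientation: [0.997, 0.079, -0.0, -0.0]
ft_force: [0.0, -0.0, -1.0]
finger_gap: 0.979
```

```bash
python3 - <<'E'
from h import *
o,im=snap("wrist","t1")
g=cv2.cvtColor(im,cv2.COLOR_RGB2HSV)
m=cv2.inRange(g,(0,0,195),(180,45,255))
m=cv2.morphologyEx(m,cv2.MORPH_CLOSE,np.ones((25,25)));m=cv2.morphologyEx(m,cv2.MORPH_OPEN,np.ones((9,9)))
cs,_=cv2.findContours(m,cv2.RETR_EXTERNAL,cv2.CHAIN_APPROX_NONE)
for c in sorted(cs,key=cv2.contourArea)[-3:]:
    P=plane("wrist",c[:,0,:],17,o)[:,:2].astype(np.float32)
    r=cv2.minAreaRect(P);print(cv2.contourArea(c),cv2.boundingRect(c),np.round(r[0],1),np.round(r[1],1),round(r[2],1))
go([620,-265,150],9)
E
```

```text
1153.0 (260, 196, 53, 24) [ 611.7 -265.6] [26.7 58.4] 9.1
10954.0 (451, 0, 109, 140) [ 782.2 -469.1] [121.2 115.3] 7.5
13145.5 (0, 138, 155, 146) [563.5 -35.1] [166.1 177.1] 11.8
t30.98 eef [ 620.2 -263.7  151.6] yaw 9.1 tilt [-0.0002  0.0002] gap 0.981
 shift units [-0.01  0.03  0.04] turnz units 0.02
 after turn shift [-0.01  0.03  0.04]
```

View pics/t1.png

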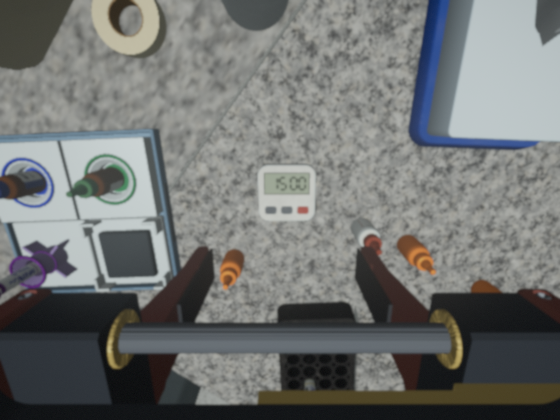

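The wrist view shows the timer face at (287,192), nearly square to the tool, with the white bottle at (367,238) close by. I'll grip with the jaws along world x (yaw about 99°), so the gripper body stays clear of the white bottle and, later, the tube.

```bash
python3 - <<'E'
from h import *
o=get_obs()
im=cv2.imread("pics/t1.png")[:,:,::-1].copy()
g=cv2.GaussianBlur(im,(3,3),0).min(axis=2)
for th in(170,180,190):
    m=np.zeros_like(g);m[145:240,240:335]=(g[145:240,240:335]>th)*255
    n,l,s,c=cv2.connectedComponentsWithStats(cv2.morphologyEx(m,cv2.MORPH_OPEN,np.ones((3,3))))
    i=1+s[1:,4].argmax();q=np.argwhere(l==i)[:,::-1]
    hull=cv2.convexHull(q.astype(np.int32))[:,0,:]
    r=cv2.minAreaRect(plane("wrist",hull,17,o)[:,:2].astype(np.float32));print(th,np.round(r[0],1),np.round(r[1],1),round(r[2],1))
# caddy yaw + seat from wrist p3 (approximated edges): pad mask
K,R,C=cam("scene")
e=np.array([523.7,-451.7]);a=np.radians(9);tx=np.array([np.cos(a),np.sin(a)]);ty=np.array([np.sin(a),-np.cos(a)])
d=R@np.linalg.inv(K)@np.array([326.9,179.5,1.]);print("cam",C.round(0))
for x in(-10,10):
  for y in(-20,20):
    p=e+x*tx+y*ty;k=(p-C[:2])@d[:2]/(d[:2]@d[:2]);print(x,y,(C+k*d).round(1),p.round(1))
E
```

```text
170 [ 627.5 -263.1] [60.9 63.1] 9.1
180 [ 627.6 -263.2] [60.9 61.1] 9.1
190 [ 616.6 -265.4] [19.6 57.1] 9.1
cam [ 36. 432. 603.]
-10 -20 [ 518.1 -429.3   28.7] [ 510.7 -433.5]
-10 20 [ 536.5 -462.1    6.8] [ 517. -473.]
10 -20 [ 521.5 -435.4   24.6] [ 530.4 -430.4]
10 20 [ 539.8 -468.1    2.8] [ 536.7 -469.9]
```

Emit:
{"api": "apply_moves", "payload": {"commands": [0,0,0,0,0,-1,86,0,0,0,0,0,-1,86,0,0,0,0,0,-1,86,0,0,0,0,0,-1,86,0,0,0,0,0,-1,86,0,0,0,0,0,-1,86,0,0,0,0,0,-1,86,0,0,0,0,0,-1,86,0,0,0,0,0,-1,86,0,0,0,0,0,-1,86,0,0,0,0,0,-1,86,0,0,0,0,0,-1,86]}}

```text
time: 32.48
eef_pos: [620.5, -263.7, 151.9]
orientation: [0.878, 0.479, 0.0, 0.0]
ft_force: [-0.4, -1.0, 0.7]
finger_gap: 0.98
```

Emit:
{"api": "apply_moves", "payload": {"commands": [0,0,0,0,0,-1,86,0,0,0,0,0,-1,86,0,0,0,0,0,-1,86,0,0,0,0,0,-1,86,0,0,0,0,0,-1,86,0,0,0,0,0,-1,86,0,0,0,0,0,-1,86,0,0,0,0,0,-1,86,0,0,0,0,0,-1,86,0,0,0,0,0,-1,86,0,0,0,0,0,-0.5,86,0,0,0,0,0,0,86]}}

```text
time: 33.98
eef_pos: [620.5, -264.1, 151.7]
orientation: [0.649, 0.761, 0.0, 0.0]
ft_force: [0.3, 0.2, -0.4]
finger_gap: 0.974
```

```bash
python3 - <<'E'
from h import *
o,im=snap("wrist","t2")
g=cv2.GaussianBlur(im,(3,3),0).min(axis=2)
for th in(165,175,185):
    m=(g>th).astype(np.uint8)*255; m[:120]=0;m[260:]=0;m[:,:200]=0;m[:,370:]=0
    n,l,s,c=cv2.connectedComponentsWithStats(cv2.morphologyEx(m,cv2.MORPH_OPEN,np.ones((3,3))))
    i=1+s[1:,4].argmax();q=np.argwhere(l==i)[:,::-1]
    hull=cv2.convexHull(q.astype(np.int32))[:,0,:]
    r=cv2.minAreaRect(plane("wrist",hull,17,o)[:,:2].astype(np.float32));print(th,s[i],np.round(r[0],1),np.round(r[1],1),round(r[2],1))
go([627,-263,20],99)
E
```

```text
165 [ 260  173   59   55 1899] [ 626.6 -262.9] [64.2 61.8] 9.0
175 [ 261  173   57   55 1683] [ 626.7 -262.9] [62.1 61.7] 9.0
185 [ 262  174   56   53 1358] [ 626.8 -262.8] [60.2 59.5] 9.0
t34.02 eef [ 620.5 -264.3  151.7] yaw 99.0 tilt [ 0.0002 -0.0001] gap 0.979
 shift units [0.01 0.17 3.29] turnz units -0.00
 after turn shift [0.01 0.17 3.29]
```

Emit:
{"api": "apply_moves", "payload": {"commands": [0.01,0.17,0.4,0,0,0,87,0,0,0.8,0,0,0,87,0,0,0.9,0,0,0,87,0,0,0.8,0,0,0,87,0,0,0.5,0,0,0,87,0,0,0.3,0,0,0,87,0,0,0,0,0,0,87,0,0,0,0,0,0,87]}}

```text
time: 35.02
eef_pos: [627.9, -263.5, 4.5]
orientation: [0.649, 0.76, 0.0, 0.001]
ft_force: [0.0, -0.6, -0.8]
finger_gap: 0.994
```

Emit:
{"api": "apply_moves", "payload": {"commands": [0,0,0.1,0,0,0,87,0,0,0.1,0,0,0,87,0,0,0,0,0,0,87]}}

```text
time: 35.4
eef_pos: [626.9, -263.1, -4.7]
orientation: [0.649, 0.76, -0.0, -0.0]
ft_force: [0.1, -0.3, 0.1]
finger_gap: 0.99
```

Emit:
{"api": "apply_moves", "payload": {"commands": [0,0,0.1,0,0,0,87,0,0,0.08,0,0,0,87,0,0,0.03,0,0,0,87,0,0,0,0,0,0,87]}}

```text
time: 35.9
eef_pos: [627.1, -263.1, -13.1]
orientation: [0.649, 0.761, -0.0, -0.0]
ft_force: [0.9, -0.3, -0.1]
finger_gap: 0.988
```

Close gently.

Emit:
{"api": "apply_moves", "payload": {"commands": [0,0,0,0,0,0,78,0,0,0,0,0,0,72,0,0,0,0,0,0,66,0,0,0,0,0,0,60,0,0,0,0,0,0,50,0,0,0,0,0,0,50,0,0,0,0,0,0,50,0,0,0,0,0,0,50], "force": 20}}

```text
time: 36.9
eef_pos: [627.1, -263.2, -12.9]
orientation: [0.649, 0.76, -0.0, -0.0]
ft_force: [-0.2, 0.2, 1.8]
finger_gap: 0.73
```

Emit:
{"api": "apply_moves", "payload": {"commands": [0,0,-0.1,0,0,0,50,0,0,-0.4,0,0,0,50,0,0,-0.8,0,0,0,50,0,0,-0.9,0,0,0,50,0.3,-0.2,-0.7,0,0,0,50,0.6,-0.5,-0.3,0,0,0,50,0.8,-0.5,0,0,0,0,50,0.7,-0.45,0,0,0,0,50,0.2,-0.15,0,0,0,-0.5,50,0,0,0,0,0,0,50,0,0,0,0,0,0,50,0,0,0,0,0,0,50]}}

```text
time: 38.4
eef_pos: [540.5, -172.5, 115.1]
orientation: [0.636, 0.771, 0.0, 0.0]
ft_force: [0.4, -0.4, -0.6]
finger_gap: 0.726
```

```bash
python3 - <<'E'
from h import *
o,im=snap("wrist","t3");print(o["eef_pos"])
h=cv2.cvtColor(im,cv2.COLOR_RGB2HSV)
K,R,C=cam("wrist",o);c=K@R.T@(np.array([528.4,-93.6,26])-C);u,v=c[:2]/c[2];print("pred",u,v)
for th in(90,110,130):
    m=(h[:,:,2]<th).astype(np.uint8)*255
    w=np.zeros_like(m);r=70;y0,x0=max(0,int(v)-r),int(u)-r;w[y0:int(v)+r,x0:int(u)+r]=255
    m=cv2.morphologyEx(m&w,cv2.MORPH_OPEN,np.ones((5,5)))
    n,l,s,ce=cv2.connectedComponentsWithStats(m)
    for i in range(1,n):
        if s[i,4]<800: continue
        q=np.argwhere(l==i)[:,::-1].astype(np.int32);hu=cv2.convexHull(q)[:,0,:]
        rr=cv2.minAreaRect(plane("wrist",hu,26,o)[:,:2].astype(np.float32));print(th,s[i],np.round(rr[0],1),np.round(rr[1],1),round(rr[2],1))
cv2.imwrite("pics/t3c.png",im[:,:,::-1])
go([528.4,-93.6,110],101)
E
```

```text
[ 540.46083052 -172.4656873   115.08118223]
pred 286.9565510104101 126.34103476627085
110 [ 256   94   63   65 3545] [528.8 -94.1] [55.1 54.1] 11.0
130 [ 255   93   65   66 4171] [528.9 -93.7] [56.  54.9] 11.0
t38.45 eef [ 540.2 -172.3  115. ] yaw 101.0 tilt [ 0.0002 -0.0001] gap 0.726
 shift units [1.99 0.08 0.12] turnz units -0.01
 after turn shift [1.99 0.09 0.12]
```

Emit:
{"api": "apply_moves", "payload": {"commands": [0.4,0.04,0,0,0,0,50,0.7,0.05,0,0,0,0,50,0.6,0,0,0,0,0,50,0.28,0,0,0,0,0,50,0,0,0.2,0,0,0,50,0,0,0.4,0,0,0,50,0,0,0.5,0,0,0,50,0,0,0.4,0,0,0,50,0,0,0.2,0,0,0,50,0,0,0,0,0,0,50,0,0,0,0,0,0,50]}}

```text
time: 39.83
eef_pos: [528.5, -93.5, 47.4]
orientation: [0.636, 0.772, 0.0, 0.0]
ft_force: [-0.8, 0.3, -0.9]
finger_gap: 0.729
```

```bash
python3 - <<'E'
from h import *
go([528.8,-93.9,13],101)
E
```

```text
t39.83 eef [528.5 -93.5  47.4] yaw 101.0 tilt [ 0.0007 -0.0001] gap 0.729
 shift units [-0.01  0.    0.86] turnz units 0.00
 after turn shift [-0.01  0.    0.86]
```

Emit:
{"api": "apply_moves", "payload": {"commands": [-0.01,0,0.25,0,0,0,50,0,0,0.25,0,0,0,50,0,0,0.15,0,0,0,50,0,0,0.08,0,0,0,50,0,0,0.05,0,0,0,50,0,0,0,0,0,0,50,0,0,0,0,0,0,50]}}

```text
time: 40.7
eef_pos: [528.3, -93.7, 16.0]
orientation: [0.636, 0.772, 0.0, 0.0]
ft_force: [0.7, -0.0, -1.0]
finger_gap: 0.725
```

Emit:
{"api": "apply_moves", "payload": {"commands": [0,0,0.04,0,0,0,50,0,0,0.03,0,0,0,50,0,0,0,0,0,0,50]}}

```text
time: 41.08
eef_pos: [528.2, -93.7, 13.5]
orientation: [0.636, 0.772, 0.0, 0.0]
ft_force: [-1.0, -0.5, 4.2]
finger_gap: 0.727
```

Emit:
{"api": "apply_moves", "payload": {"commands": [0,0,0.01,0,0,0,50,0,0,0,0,0,0,60,0,0,0,0,0,0,68,0,0,0,0,0,0,76,0,0,0,0,0,0,80,0,0,0,0,0,0,80,0,0,-0.2,0,0,0,80,0,0,-0.6,0,0,0,80,0,0,-0.9,0,0,0,80,0,0,-1,0,0,0,80,0,0,-1,0,0,0,80,0,0,-0.5,0,0,0,80]}}

```text
time: 42.58
eef_pos: [529.2, -93.9, 183.6]
orientation: [0.636, 0.772, 0.001, 0.002]
ft_force: [-0.5, -1.0, -0.5]
finger_gap: 0.912
```

Emit:
{"api": "apply_moves", "payload": {"commands": [-0.5,0,0,0,0,0,80,-1,0,0,0,0,0,80,-0.5,0,0,0,0,0,80,0,0,0,0,0,0,80,0,0,0,0,0,0,80]}}

```text
time: 43.2
eef_pos: [542.8, -171.7, 179.9]
orientation: [0.636, 0.772, -0.0, -0.001]
ft_force: [0.7, 0.3, -0.1]
finger_gap: 0.911
```

```bash
python3 - <<'E'
from h import *
o,im=snap("wrist","t4");s=snap("scene","sf")[1]
a=cv2.resize(im[20:270,170:450],(448,400),interpolation=cv2.INTER_CUBIC)
b=cv2.resize(s[140:300,130:270],(350,400),interpolation=cv2.INTER_CUBIC)
cv2.imwrite("pics/final.png",np.hstack([a,b])[:,:,::-1])
g=cv2.GaussianBlur(im,(3,3),0).min(axis=2)
K,R,C=cam("wrist",o);c=K@R.T@(np.array([528.8,-93.9,43])-C);print(o["eef_pos"],c[:2]/c[2])
E
```

```text
[ 542.77608932 -171.68615438  179.93713795] [284.81866962 126.76129112]
```

View pics/final.png

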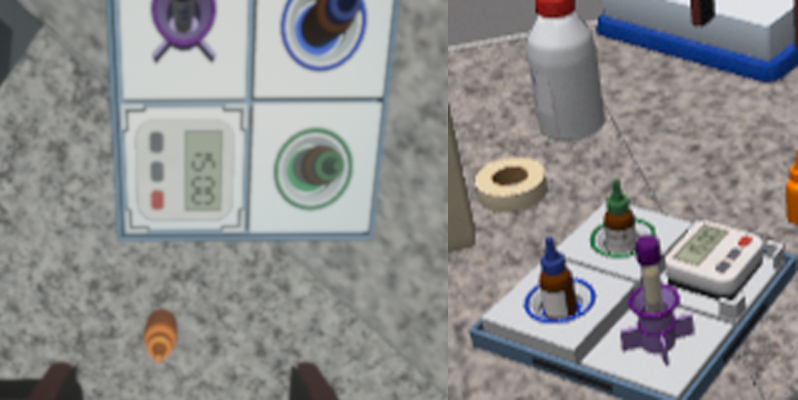

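All items are seated: the bottles are upright in their wells, the tube is down in the sleeve and the timer is square between its lugs. Handing in.

```bash
python3 -c "
from station import *
print(get_obs()['time']);print(finish_job())"
```

```text
43.3
the job is handed in; nothing more can be done
None
```

I filled the caddy in the order asked and handed it in at 43.3 s of the 93 s allowed.

- **Placing:** The blue-capped and green-capped bottles, the purple-capped tube and the timer were each lowered until the wrist force showed contact. That was about 19, 13, 10 and 4 N, and each was then released.
- **Final check:** The last wrist and scene pictures show both bottles upright inside their matching rings. The tube is upright in the sleeve, and the timer lies face up and square between its four lugs. I judged the tube fully down from the contact force and height, about 14 mm above where I gripped it in the rack, as expected.
- **First grasp failed:** My first try at the blue bottle missed its body. The fingertips turned out to sit about 20 mm behind the stated TCP, so the fingers touched only the cap. The bottle rocked for a moment but stayed standing, and I regripped it lower.
- **Camera disagreement:** The top and wrist cameras differed by about 5 mm in x on the bottles, so I used the closer wrist readings.
- **Look-alikes:** I never gripped the white bottle, the yellow tube or the orange bottles, and no contact showed. I did not measure their positions again at the end.

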